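# Lock the toy bin and bring back its key

## Task

The key has been left part-turned in the lock on top of the toy bin. Using only the key, turn it clockwise until the bolt is fully home through the drawer's staple, then turn it back, feeling with a light pull for the one position where it comes out, draw it out and stand it bit end down in the small wide pot. Never force the key, do not touch the bin with the fingers, and leave the pot where it stands and the other toys alone.

Things in the scene. Friction and masses are not known exactly. Their poses are not given: they have to be found in the camera images.
- key_bow (a point): Centre of the bow (grip) of the plain metal key, 60 g, which stands upright in the lock: a flat round disc 34 mm in diameter, 9 mm thick, its flat faces looking along the key's own y; z points up from foot to bow. Grip it from above across the 9 mm. The round stem is 10 mm thick; its foot is 60 mm below this point.
- key_tip (a point): Foot of the same key, the centre of the stem's lower end; same axes. Here the bit sticks out along the key's own +x: 20 mm long from the stem's axis, 6 mm thick, 9 mm high. Under the lock's 5 mm face plate it has 3 mm of play upwards.
- bin: Teal plastic toy bin, fixed, 232 mm deep (x), 260 mm wide (y), 120 mm high; origin under its centre on the table. Its front, with the tilt-out drawer, looks along its own -x (to the robot); +y is left seen from the robot. On its top stand the steel lock barrel (68 mm across, 21 mm high) and, in front of that, the bolt.
- lock_axis (a point): On the upright axis about which the key turns, at the lock's face, 20 mm above the bin's top; axes of the bin. Angles, from above: the bit starts 0.4 rad counterclockwise of the bin's -x. The slot that lets it out lies somewhere from 0.68 to 1.52 rad counterclockwise of -x, found by feel. The key's foot stands 17 mm below this point and is clear of the lock after rising 20 mm.
- bolt (a joint): Travel of the bolt (m), to the bin's +y: 0 to 0.002 at the start, 0.010 home against a hard stop. Turning clockwise the bit meets it after 0.05 to 0.2 rad and has it home about 0.55 to 0.65 rad from the start; it takes 3 N at the bit (0.06 N m on the key). It stays where the key leaves it.
- bolt_end (a point): Leading end of the bolt, a steel bar 9 mm wide and 7 mm high; home, it has passed through the steel staple on the drawer's top edge. Feel of the lock: a light pull (6 to 8 N) on the key stops after 3 mm, but at the slot (about 0.07 rad of room either way) the key rises freely. It can be turned 1.25 rad counterclockwise of its start. Pulling with over 15 N or twisting with over 0.3 N m forces it.
- drawer (a joint): Tilt of the bin's drawer front (rad): 0 shut (a light spring holds it), positive when tilted out to the front. Must stay shut.
- pot: Small wide round pot of white ceramic, loose, 200 g: 68 mm across at the mouth, 40 mm high, wall 4 mm, open on top (shorter and wider than the vase); origin under its centre on the table. It stands on the table to the left or to the right of the bin.
- pot_in (a point): Centre of the pot's inner floor, about 5 mm above the table.
- vase: Bystander: white ceramic vase, 60 mm across and 105 mm tall with a narrow neck; origin under its centre. Leave alone.
- sofa: Bystander: beech toy sofa, 70 x 130 mm, 65 mm tall; origin under its centre. Leave alone.
- piano: Bystander: black toy piano, 70 x 130 mm, 90 mm tall; origin under its centre. Leave alone.
- car: Bystander: red wooden toy car, 75 x 44 mm, 42 mm tall; origin under its centre. Leave alone.
- chair: Bystander: small beech toy chair, 42 mm square, 72 mm tall; origin under its centre. Leave alone.
- drum: Bystander: plain wooden drum, 50 mm across, 35 mm tall; origin under its centre. Leave alone.
There are look-alikes about, which are no part of the job. What is shaped like the part that bears key_bow but purple is not meant.

How it is judged:
By the outcome, as a careful person would: the job done as asked, in the order asked, and still so for the second after the job is handed in, with the robot touching nothing.
It also fails if it takes over 70 s, if anything falls off the work surface, if the arm or the gripper's body presses on something with over 40 N, if the wrist force passes 120 N, or if a joint passes its speed limit or range.

## Robot

A 7-joint arm with a two-finger parallel gripper is mounted at the origin on the work surface. World frame = base frame: x ahead of the robot, y to its left, z up, the work surface at z = 0. Lengths are in m, angles in rad, forces in N, time in s.
With the tool pointing down it reaches from about 0.35 to 0.9 m from the base axis. Payload 8.1 kg.
Tool frame: the origin (TCP) lies on the centre line of the jaws, within the pads' length; the fingertips stand 19 mm ahead of it and the grasp point (between the pads) is the TCP; z points along the fingers, y is the direction in which the jaws open and shut (so a half turn about z gives the same grasp; the last joint's range is limited). The gripper opens to 92 mm and grips with 3 to 60 N. Pads are 19 mm wide; open, the fingers measure 130 mm over their backs; the gripper's body (75 mm by 190 mm) begins 47 mm behind the grasp point.
Start: joints at [-1.383, 0.434, 0.025, 1.573, -0.012, 1.134, -0.075], TCP at [0.179, 0.599, 0.223] pointing down, gripper open.
Joint ranges: [-2.62, 2.62], [-0.44, 2.09], [-1.27, 1.32], [0.08, 2.57], [-1.32, 4.46], [0.12, 2], [-2.74, 2.74]. Speed limits (rad/s): [2.22, 2.22, 3.01, 3.01, 3.14, 3.14, 3.14].

## Interface

Orientations are given as a rotation vector (axis times angle).
In Python, from cell import monitor, imaging, workorder, outline_of gives the robot as it stands.
- The arm moves only by the tool move_arm, never from a script. Its argument "series" is a list of rows, each a list of 6 numbers: the shift along the world's x, y, z in cm, then the turn, a rotation vector about the world's x, y, z in degrees. A call has 1 to 8 rows; each row shifts and turns the commanded pose from where the row before left it; what a row does not reach is not made up. A row lasts 1/10 s, in which the tool goes at most 50 mm and 8.59 degrees, less where a joint would pass 70% of its speed; a pose out of reach is approached as far as the arm can. A call with a gripper value outside its range is refused whole. "grip" is the opening, from 0 (shut) to 1 (fully open), set as the call begins (left out, the last holds). The fingers move at their own pace and stop on an object; "force" is the grip in N (left out, the last holds). Time passes only in rows, so rows that do not move let the fingers close. It gives the time, the measured TCP pose, the force and the opening at its end, in the units of the state.
- monitor.observe(): the state, without advancing time (a new reading comes with each control period).
- imaging.get_image(name): name is "side" or "top" or "wrist"; returns a dict with "color" (420x560x3 uint8, red, green, blue), "fx", "fy", "cx", "cy" (pixels), "rvec" (rotation vector, rad) and "tvec" (3), from world to camera coordinates, as OpenCV has them; the wrist camera has in their place "mount" (4x4, takes a point from camera to tool coordinates, whose origin is the TCP and whose axes are the flange's). Camera axes: x right, y down, z forward; pixel columns grow to the right and rows downward; lengths in m; the calibration is good to about 2 mm. A picture is of the moment at which its call begins: read the wrist's pose just before it. There is no depth.
- workorder.sign_off(): hands the job in, once; it reports no verdict.
Trained networks look in the newest picture that a camera, given by its name, has taken for a name from the list of things; names that differ only in an ending like _2 or _b are one class to them, and where a whole thing is asked for, a point or a joint stands for the part that bears it (a point fixed in the world has none). Each returns a list of dicts, best first, with "p" (0 to 1); they miss things now and then, are a little off and sometimes report something else, mostly with a low value. They report only what shows in the picture. A call takes as long as a camera call. They do not tell look-alikes from the thing itself.
- outline_of(camera, thing): "mask" (420x560 bool, what is visible of it) and "rect" ([left, top, width, height] in pixels, round what is visible of it).
The state is a dict: "clock": time; "joints": joint angles; "dq": joint speeds; "joint_efforts": joint torques, N m; "position": TCP position; "ee_rot": TCP orientation; "force": force on the tool from outside, world axes, zero at the start; "ft_torque": the same for the moment, N m; "width": opening from 0.0 (shut) to 1.0 (fully open).
Only numpy, scipy, OpenCV 4.12 (cv2) and the standard library are available. Lean on these libraries where they do the work, as an engineer would, in place of code of your own. Each camera call takes 0.05 s, during which the arm holds its last target. There are 200 camera calls.

## Working session

There is one attempt and no reset: what is moved stays moved. The work goes in short steps, Python scripts to look and compute and a tool call to move; the robot and the scene stay as the last step left them, time stands still between calls to the robot, and variables do not carry over. Pictures are saved under pics/ and viewed, about 8 in all and at most 12, crops included, and the job is handed in when it is done.

Besides the shell and the picture viewer there is one more tool, called after "Request:" by a JSON object that holds its "fn" and its "kwargs". move_arm: Moves the arm, as the interface text tells. Its arguments: {"type":"object","properties":{"series":{"type":"array"},"grip":{"type":"number"},"force":{"type":"number"}},"required":["series"]}

```bash
mkdir -p pics; cat > h.py <<'E'
import numpy as np,cv2
from cell import monitor,imaging,workorder,outline_of
from scipy.spatial.transform import Rotation as R
def shot(n,f=None):
    s=monitor.observe(); im=imaging.get_image(n)
    if f: cv2.imwrite('pics/'+f,im['color'][:,:,::-1])
    K=np.array([[im['fx'],0,im['cx']],[0,im['fy'],im['cy']],[0,0,1.]])
    if 'mount' in im:
        T=np.eye(4);T[:3,:3]=R.from_rotvec(s['ee_rot']).as_matrix();T[:3,3]=s['position']
        C=np.linalg.inv(T@np.array(im['mount']))
    else:
        C=np.eye(4);C[:3,:3]=R.from_rotvec(np.ravel(im['rvec'])).as_matrix();C[:3,3]=np.ravel(im['tvec'])
    return im['color'],K,C
def proj(K,C,p):
    q=(np.atleast_2d(p)@C[:3,:3].T+C[:3,3])@K.T; return q[:,:2]/q[:,2:]
def ray(K,C,uv):
    d=C[:3,:3].T@np.linalg.inv(K)@np.array([uv[0],uv[1],1.]); return -C[:3,:3].T@C[:3,3],d
def atz(K,C,uv,z):
    o,d=ray(K,C,uv); return o+d*(z-o[2])/d[2]
E
python3 - <<'E'
from h import *
print(monitor.observe())
V={}
for n in('top','side'):
    im,K,C=shot(n,n+'0.png'); print(n,K[0,0],'cam',(-C[:3,:3].T@C[:3,3]).round(3))
    for t in('key_bow','bin','pot','vase','bolt','sofa','piano','car','chair','drum'):
        for d in outline_of(n,t)[:3]:
            m=np.argwhere(d['mask']).mean(0)[::-1]; print(t,round(d['p'],2),d['rect'],m.round(1),atz(K,C,m,.16 if t in('key_bow','bolt') else .04).round(3))
a=cv2.imread('pics/top0.png');b=cv2.imread('pics/side0.png');
E
```

```text
{'clock': 0.0, 'joints': array([-1.38259936,  0.43519523,  0.02493811,  1.57411227, -0.01161023,
        1.13399885, -0.07511898]), 'dq': array([0.00010146, 0.00088778, 0.00056682, 0.00010433, 0.00035161,
       0.00109886, 0.00209468]), 'joint_efforts': array([ 3.50219898e-04, -6.67861390e+01,  9.85274389e-01, -3.14447844e+01,
       -6.04531635e-02,  4.29125573e-02,  1.62373358e-04]), 'position': array([0.17907953, 0.59824446, 0.22225594]), 'ee_rot': array([-4.55254817e-01, -3.10831960e+00,  2.45830139e-03]), 'force': array([-0.91603207,  0.19003646, -0.34204907]), 'ft_torque': array([ 0.05687436, -0.00036588,  0.02092519]), 'width': 1.0009081599869614}
top 419.23755721881554 cam [0.364 0.009 1.346]
key_bow 0.43 [333.8, 236.2, 18.8, 13.6] [343.8 243.8] [ 0.364 -0.174  0.16 ]
bin 0.61 [224.5, 116.4, 94.7, 96.5] [270.7 162.5] [0.62  0.034 0.04 ]
pot 0.62 [180.0, 198.1, 19.3, 20.8] [190.5 208. ] [0.476 0.285 0.04 ]
vase 0.64 [362.4, 202.2, 19.3, 20.8] [370.7 210.3] [ 0.469 -0.279  0.04 ]
vase 0.38 [210.1, 233.8, 14.9, 15.2] [217.2 241.7] [0.371 0.2   0.04 ]
bolt 0.54 [253.9, 193.8, 15
[... 698 characters left out ...]
.6, 25.7] [253.2 182.8] [0.468 0.252 0.04 ]
vase 0.75 [293.6, 294.6, 29.9, 44.4] [308.  316.1] [ 0.468 -0.276  0.04 ]
bolt 0.46 [277.4, 170.9, 10.9, 91.2] [281.6 218.3] [ 0.463 -0.093  0.16 ]
sofa 0.58 [279.2, 133.1, 36.9, 34.8] [299.2 149.3] [0.657 0.409 0.04 ]
piano 0.76 [377.2, 307.8, 75.4, 94.4] [415.7 352.4] [ 0.637 -0.417  0.04 ]
piano 0.48 [274.2, 172.7, 16.8, 87.5] [281.8 219.2] [0.503 0.057 0.04 ]
car 0.74 [234.0, 256.9, 18.6, 28.9] [241.4 273. ] [ 0.361 -0.114  0.04 ]
car 0.16 [295.1, 291.8, 27.9, 48.3] [308.  316.7] [ 0.468 -0.278  0.04 ]
chair 0.52 [213.0, 192.4, 22.7, 21.9] [224.1 200.1] [0.371 0.186 0.04 ]
drum 0.9 [240.3, 296.1, 23.7, 22.8] [249.9 306.9] [ 0.359 -0.219  0.04 ]
```

```bash
python3 - <<'E'
import cv2,numpy as np
a=cv2.imread('pics/top0.png')[110:270,170:400];b=cv2.imread('pics/side0.png')[150:350,200:400]
a=cv2.resize(a,(800,556),interpolation=3);b=cv2.resize(b,(600,600),interpolation=3)
cv2.imwrite('pics/a.png',a);cv2.imwrite('pics/b.png',b)
E
```

```text
(no output)
```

View pics/a.png

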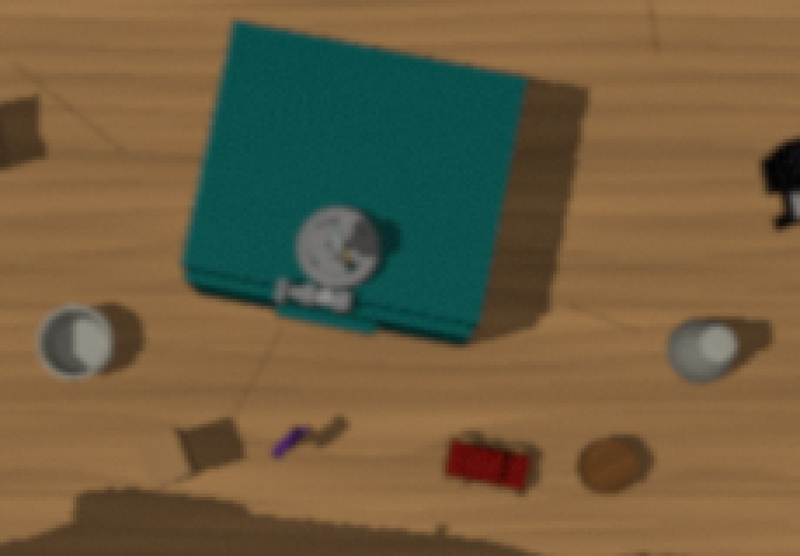

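View pics/b.png

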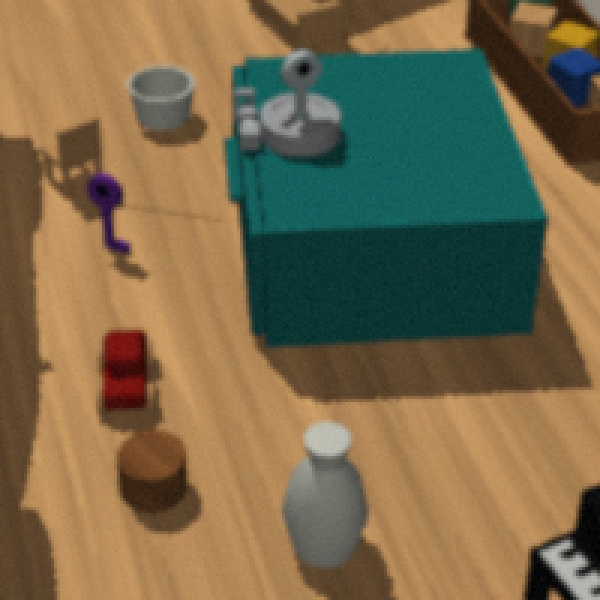

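The side view shows three keys or key-like parts. The silver key stands in the lock at side px (301,173). The purple look-alike is at (235,218). The silver one is meant, because it is plain metal and stands upright in the lock, as the enlarged crop above confirms. The pot is the open white one at top px (190,208), left of the bin. The closed, narrow-necked one at (371,210) is the vase.

```bash
python3 - <<'E'
from h import *
a,K,C=shot('top'); 
lock=atz(K,C,(170+338/3.478,110+245/3.478),.141); print('lock',lock)
for p in((235,22),(525,78),(470,325+10),(185,268)): print('corner',atz(K,C,(170+p[0]/3.478,110+p[1]/3.478),.12).round(3))
print('pot',atz(K,C,(170+77/3.478,110+342/3.478),.04).round(3))
print('purple',atz(K,C,(170+290/3.478,110+440/3.478),.04).round(3))
d=outline_of('top','bin')[0]['mask'].astype('uint8')
b,K2,C2=shot('side')
print('bow',atz(K2,C2,(200+302/3,150+68/3),.183),'pot',atz(K2,C2,(200+162/3,150+83/3),.04))
E
```

```text
lock [0.54755238 0.04210056 0.141     ]
corner [0.746 0.132 0.12 ]
corner [ 0.696 -0.118  0.12 ]
corner [ 0.474 -0.069  0.12 ]
corner [0.531 0.172 0.12 ]
pot [0.475 0.279 0.04 ]
purple [0.387 0.087 0.04 ]
bow [0.54833536 0.04380058 0.183     ] pot [0.47667515 0.27879076 0.04      ]
```

Request:
{"fn": "move_arm", "kwargs": {"series": [[2.4,-3.7,0.6,0,0,2],[2.4,-3.7,0.6,0,0,2],[2.4,-3.7,0.6,0,0,2],[2.4,-3.7,0.6,0,0,2],[2.4,-3.7,0.6,0,0,2],[2.4,-3.7,0.6,0,0,2],[2.4,-3.7,0.6,0,0,2],[2.4,-3.7,0.6,0,0,2]], "grip": 0.5}}

```text
clock: 2.05
position: [0.372, 0.3012, 0.2715]
ee_rot: [0.016, 3.141, 0.001]
force: [1.0, 0.8, 0.2]
width: 0.498
```

Request:
{"fn": "move_arm", "kwargs": {"series": [[2.4,-3.7,0.6,0,0,2],[2.4,-3.7,0.6,0,0,2],[2.4,-3.7,0.6,0,0,2],[2.4,-3.7,0.6,0,0,2],[2.4,-3.7,0.6,0,0,2],[2.4,-3.7,0,0,0,2],[2.4,-3.7,0,0,0,2],[0,0,0,0,0,0]]}}

```text
clock: 2.85
position: [0.5415, 0.0371, 0.3012]
ee_rot: [-0.353, 3.12, -0.005]
force: [-0.6, 0.6, 0.1]
width: 0.503
```

```bash
python3 - <<'E'
from h import *
im,K,C=shot('wrist','w0.png'); s=monitor.observe(); print(s['clock'],s['position'],s['ee_rot'],s['joints'].round(2),s['force'],s['ft_torque'],s['width'])
print(K,'cam',(-C[:3,:3].T@C[:3,3]).round(3))
print('lock px',proj(K,C,[.548,.043,.141]),'bow',proj(K,C,[.548,.043,.183]))
for t in('key_bow','bolt','bin'):
    for d in outline_of('wrist',t)[:3]: print(t,d['p'],d['rect'])
E
```

```text
2.9 [0.54019407 0.04038855 0.30096875] [-3.55658970e-01  3.12119329e+00 -2.08681715e-03] [-0.44  0.24  0.33  1.68 -0.08  1.24  1.71] [0.21810142 0.14334506 0.52338715] [ 0.06556563  0.08767405 -0.0064109 ] 0.4991621074466007
[[317.43674392   0.         273.09254968]
 [  0.         317.43674392 213.67411773]
 [  0.           0.           1.        ]] cam [0.472 0.022 0.462]
lock px [[277.51374164 205.67890595]] bow [[277.9846928  216.73373922]]
key_bow 0.64 [326.0, 50.4, 36.4, 31.1]
key_bow 0.6 [271.7, 187.6, 14.7, 45.5]
bolt 0.81 [292.4, 157.7, 36.4, 24.8]
bin 0.97 [132.6, 107.8, 264.6, 229.8]
```

View pics/w0.png

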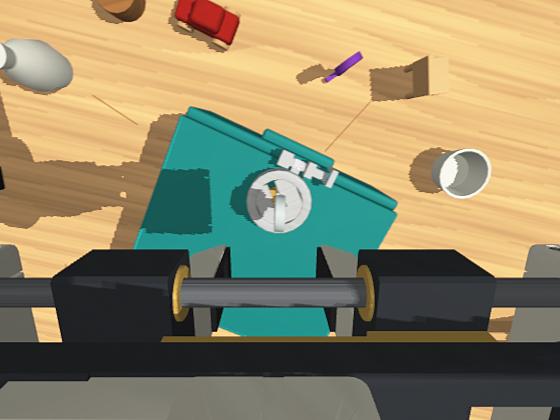

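```bash
python3 - <<'E'
import cv2
a=cv2.imread('pics/w0.png')[130:250,220:350]
cv2.imwrite('pics/wc.png',cv2.resize(a,(650,600),interpolation=cv2.INTER_CUBIC))
E
```

```text
(no output)
```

View pics/wc.png

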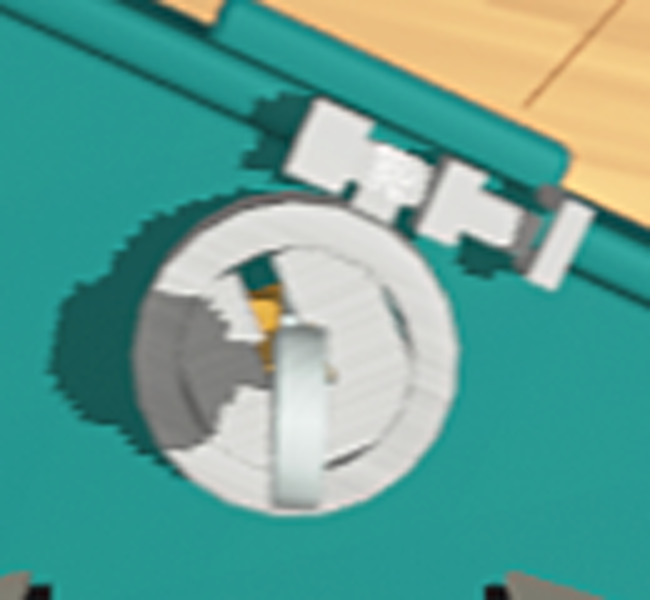

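```bash
python3 - <<'E'
from h import *
im,K,C=shot('wrist')
print('lock',atz(K,C,(279.2,200.4),.141),'bow',atz(K,C,(279.9,213),.183))
f=lambda u,v,z:atz(K,C,(220+u/5,130+v/5),z)
a=f(300,325,.185)-f(297,507,.185); print('bow dir',np.degrees(np.arctan2(a[1],a[0])))
a=f(650,300,.12)-f(0,15,.12); print('front edge dir',np.degrees(np.arctan2(a[1],a[0])))
s=monitor.observe();print(s['position'],R.from_rotvec(s['ee_rot']).as_matrix().round(3))
E
```

```text
lock [0.53898615 0.05186224 0.141     ] bow [0.54110674 0.05219142 0.183     ]
bow dir -167.23404546464965
front edge dir 79.94144904312132
[0.53869265 0.04526279 0.30096214] [[-0.973 -0.233 -0.   ]
 [-0.233  0.973  0.001]
 [ 0.     0.001 -1.   ]]
```

```bash
python3 - <<'E'
from h import *
for i in range(3):
    s=monitor.observe(); im,K,C=shot('wrist','w1.png'); print(s['clock'],s['position'],s['dq'].round(3))
g=cv2.cvtColor(im,cv2.COLOR_RGB2GRAY); hsv=cv2.cvtColor(im,cv2.COLOR_RGB2HSV)
m=(hsv[...,1]<90).astype('uint8'); m[:140]=0;m[245:]=0;m[:,:225]=0;m[:,330:]=0
n,l,st,c=cv2.connectedComponentsWithStats(m)
for i in range(1,n):
    if st[i,4]>60: print(st[i],c[i])
for d in outline_of('wrist','key_bow')[:2]:
    r=d['rect']; print(r,d['p'],np.argwhere(d['mask']).mean(0)[::-1])
    c=(r[0]+r[2]/2, r[1]+14); 
i=cv2.imread('pics/w1.png')[130:250,220:350]
cv2.imwrite('pics/wc1.png',cv2.resize(i,(650,600),interpolation=cv2.INTER_CUBIC))
E
```

```text
3.1 [0.53869265 0.04526279 0.30096214] [-0.007 -0.002  0.    -0.     0.003 -0.001  0.005]
3.15 [0.53871386 0.04526626 0.30104154] [-0.003 -0.001  0.003 -0.003  0.002  0.     0.002]
3.2 [0.53876985 0.04514679 0.30111077] [ 0.002  0.001  0.007 -0.003  0.001  0.002  0.003]
[ 237  150   92   84 4078] [275.04610103 194.8386464 ]
[262.1, 192.9, 12.5, 40.3] 0.92 [268.84895833 213.27083333]
[319.4, 50.6, 34.4, 29.8] 0.66 [338.3423913   66.54891304]
```

View pics/wc1.png

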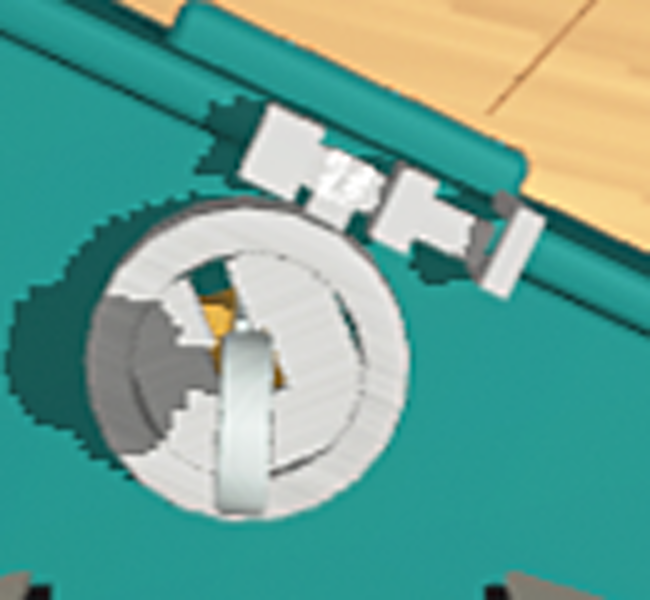

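```bash
python3 - <<'E'
from h import *
im,K,C=shot('wrist')
f=lambda u,v,z:atz(K,C,(220+u/5,130+v/5),z)
print('lock',f(248,359,.141),'bow',f(245,423,.183),f(244,423,.19))
a=f(247,335,.198)-f(241,510,.17); 
for y in (99,101,103,105):
    d=np.array([np.sin(np.radians(y)),-np.cos(np.radians(y)),0]); b=f(245,423,.183); b=np.array([b[0],b[1],.183])
    print(y,(proj(K,C,np.array([b+d*.015,b-d*.015]))-[220,130])*5)
a=f(650,332,.12)-f(0,30,.12); print('front edge dir',np.degrees(np.arctan2(a[1],a[0])))
s=monitor.observe();print(s['clock'],s['position'],R.from_rotvec(s['ee_rot']).as_matrix().round(3))
E
```

```text
lock [0.54300351 0.04232349 0.141     ] bow [0.54512598 0.04269915 0.183     ] [0.54326397 0.0421661  0.19      ]
99 [[239.04489072 501.10870518]
 [251.11981739 342.730942  ]]
101 [[241.8774926  501.26810665]
 [248.20905746 342.56244799]]
103 [[244.71373128 501.33343104]
 [245.29421088 342.4933071 ]]
105 [[247.55029097 501.30460544]
 [242.37897653 342.52361084]]
front edge dir 78.66199732554908
3.35 [0.53900479 0.04454321 0.30115787] [[-0.973 -0.232  0.   ]
 [-0.232  0.973  0.   ]
 [-0.     0.    -1.   ]]
```

Request:
{"fn": "move_arm", "kwargs": {"series": [[0.2,-0.1,-2,0,0,-0.5],[0.2,-0.1,-2,0,0,-0.5],[0.2,0,-2,0,0,-0.5],[0,0,-2,0,0,-0.3],[0,0,-2,0,0,0],[0,0,-1.5,0,0,0],[0,0,0,0,0,0],[0,0,0,0,0,0]]}}

```text
clock: 4.15
position: [0.5453, 0.042, 0.1864]
ee_rot: [0.316, -3.126, 0.0]
force: [-0.4, 1.1, -0.2]
width: 0.503
```

```bash
python3 - <<'E'
from h import *
im,K,C=shot('wrist','w2.png')
s=monitor.observe();print(s['clock'],s['position'],R.from_rotvec(s['ee_rot']).as_matrix().round(3),s['force'],s['ft_torque'])
for d in outline_of('wrist','key_bow')[:2]: print(d['rect'],d['p'],np.argwhere(d['mask']).mean(0)[::-1])
p=s['position'];print('tcp px',proj(K,C,p))
u=proj(K,C,p)[0].astype(int)
cv2.imwrite('pics/wc2.png',cv2.resize(im[max(0,u[1]-80):u[1]+70,u[0]-80:u[0]+80,::-1],(640,600),interpolation=2)); print(u)
E
```

```text
4.2 [0.54566878 0.04192983 0.18687373] [[-0.98  -0.2    0.001]
 [-0.2    0.98   0.   ]
 [-0.001  0.    -1.   ]] [ 0.48771726 -0.56319811 -0.00774716] [0.050579   0.08130768 0.03340211]
[265.6, 214.8, 18.9, 63.2] 0.92 [274.86881473 249.56846951]
[333.2, 9.3, 58.8, 52.4] 0.7 [364.42517007  31.95124717]
tcp px [[272.48351858 263.34413551]]
[272 263]
```

View pics/wc2.png

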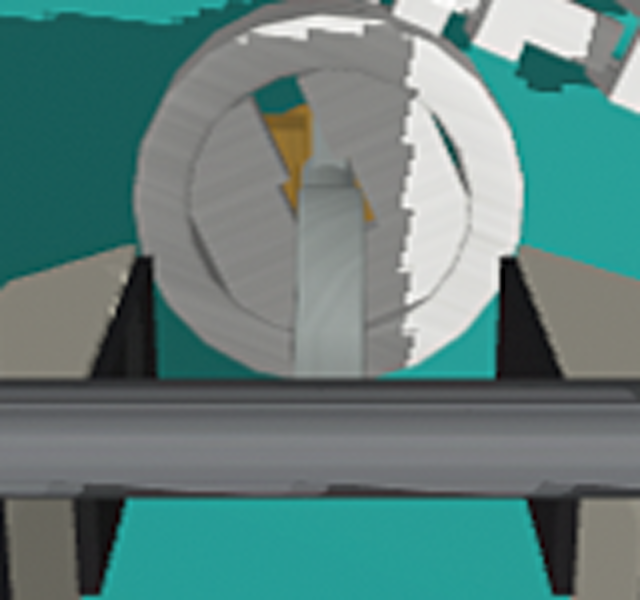

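Request:
{"fn": "move_arm", "kwargs": {"series": [[0,0,0,0,0,0],[0,0,0,0,0,0],[0,0,0,0,0,0],[0,0,0,0,0,0],[0,0,0,0,0,0],[0,0,0,0,0,0]], "grip": 0, "force": 25}}

```text
clock: 4.85
position: [0.5453, 0.0418, 0.1861]
ee_rot: [-0.316, 3.126, 0.0]
force: [0.3, 0.8, 0.7]
width: 0.095
```

```bash
cat >> h.py <<'E'
def st():
    s=monitor.observe();M=R.from_rotvec(s['ee_rot']).as_matrix()
    print('t',round(s['clock'],2),s['position'].round(4),'yaw_y',np.degrees(np.arctan2(M[1,1],M[0,1])).round(1),'tilt',M[:2,2].round(3),'F',s['force'].round(2),'T',s['ft_torque'].round(3),'w',round(s['width'],3),'q7',s['joints'][6].round(2))
E
python3 - <<'E'
from h import *
im,K,C=shot('wrist')
a=atz(K,C,(262,204.25),.141);b=atz(K,C,(274.5,232.25),.141);print(a,b,np.degrees(np.arctan2(*(a-b)[1::-1])))
st();st();st()
E
```

```text
[0.5253349  0.03044137 0.141     ] [0.5429146  0.04253442 0.141     ] -145.47597748490952
t 4.9 [0.5452 0.0418 0.1861] yaw_y 101.5 tilt [0. 0.] F [0.31 0.17 1.34] T [ 0.007  0.05  -0.006] w 0.091 q7 1.73
t 4.9 [0.5452 0.0418 0.1861] yaw_y 101.5 tilt [0. 0.] F [0.31 0.17 1.34] T [ 0.007  0.05  -0.006] w 0.091 q7 1.73
t 4.9 [0.5452 0.0418 0.1861] yaw_y 101.5 tilt [0. 0.] F [0.31 0.17 1.34] T [ 0.007  0.05  -0.006] w 0.091 q7 1.73
```

Request:
{"fn": "move_arm", "kwargs": {"series": [[0,0,0,0,0,-3],[0,0,0,0,0,-3],[0,0,0,0,0,-3],[0,0,0,0,0,0]]}}

```text
clock: 5.3
position: [0.5453, 0.0415, 0.1861]
ee_rot: [-0.068, 3.141, -0.001]
force: [-0.6, -0.3, 1.3]
width: 0.093
```

```bash
python3 -c "
from h import *
st()"
```

```text
t 5.3 [0.5453 0.0415 0.1861] yaw_y 92.5 tilt [ 0. -0.] F [-0.63 -0.33  1.3 ] T [-0.269  0.064  0.033] w 0.093 q7 1.59
```

Request:
{"fn": "move_arm", "kwargs": {"series": [[0,0,0,0,0,-3],[0,0,0,0,0,-3],[0,0,0,0,0,-3],[0,0,0,0,0,0]]}}

```text
clock: 5.7
position: [0.5452, 0.0416, 0.1861]
ee_rot: [-0.176, -3.137, 0.0]
force: [-1.3, -0.5, 2.2]
width: 0.096
```

```bash
python3 -c "
from h import *
st()"
```

```text
t 5.7 [0.5452 0.0416 0.1861] yaw_y 83.6 tilt [-0. -0.] F [-1.33 -0.49  2.16] T [-0.229  0.071  0.042] w 0.096 q7 1.44
```

Request:
{"fn": "move_arm", "kwargs": {"series": [[0,0,0,0,0,-3],[0,0,0,0,0,-3],[0,0,0,0,0,-2],[0,0,0,0,0,0]]}}

```text
clock: 6.1
position: [0.5451, 0.0417, 0.1861]
ee_rot: [-0.393, -3.117, 0.0]
force: [-0.6, -1.2, 1.8]
width: 0.092
```

```bash
python3 -c "
from h import *
st()"
```

```text
t 6.1 [0.5451 0.0417 0.1861] yaw_y 75.6 tilt [-0. -0.] F [-0.59 -1.21  1.8 ] T [-0.3    0.169  0.089] w 0.092 q7 1.32
```

Request:
{"fn": "move_arm", "kwargs": {"series": [[0,0,0,0,0,-2],[0,0,0,0,0,-2],[0,0,0,0,0,0]]}}

```text
clock: 6.4
position: [0.5451, 0.0417, 0.186]
ee_rot: [-0.501, -3.101, 0.0]
force: [-0.1, -0.7, 1.5]
width: 0.092
```

```bash
python3 -c "
from h import *
st()"
```

```text
t 6.4 [0.5451 0.0417 0.186 ] yaw_y 71.6 tilt [-0. -0.] F [-0.06 -0.71  1.51] T [-0.264  0.271  0.066] w 0.092 q7 1.26
```

Request:
{"fn": "move_arm", "kwargs": {"series": [[0,0,0,0,0,-1.5],[0,0,0,0,0,0]]}}

```text
clock: 6.6
position: [0.5452, 0.0417, 0.1861]
ee_rot: [-0.544, -3.094, -0.0]
force: [-0.1, -0.4, 1.7]
width: 0.092
```

```bash
python3 -c "
from h import *
st()"
```

```text
t 6.6 [0.5452 0.0417 0.1861] yaw_y 70.0 tilt [-0.  0.] F [-0.14 -0.44  1.73] T [-0.222  0.29   0.132] w 0.092 q7 1.23
```

Request:
{"fn": "move_arm", "kwargs": {"series": [[0,0,0,0,0,-1],[0,0,0,0,0,0]]}}

```text
clock: 6.8
position: [0.5452, 0.0417, 0.1861]
ee_rot: [-0.572, -3.089, -0.0]
force: [-1.2, 0.1, 1.5]
width: 0.093
```

```bash
python3 -c "
from h import *
st()"
```

```text
t 6.8 [0.5452 0.0417 0.1861] yaw_y 69.0 tilt [-0.  0.] F [-1.24  0.13  1.5 ] T [-0.2    0.267  0.126] w 0.093 q7 1.22
```

Request:
{"fn": "move_arm", "kwargs": {"series": [[0,0,0,0,0,-1],[0,0,0,0,0,0]]}}

```text
clock: 7.0
position: [0.5452, 0.0418, 0.186]
ee_rot: [-0.6, -3.084, -0.0]
force: [-0.4, -0.1, 1.6]
width: 0.094
```

```bash
python3 -c "
from h import *
st()
im,K,C=shot('wrist','w3.png')
u=proj(K,C,[[.48,.055,.13]])[0].astype(int);print(u)
st()
cv2.imwrite('pics/wc3.png',cv2.resize(im[max(0,u[1]-60):u[1]+60,u[0]-80:u[0]+80,::-1],(800,600),interpolation=2))"
```

```text
t 7.0 [0.5452 0.0418 0.186 ] yaw_y 68.0 tilt [-0.  0.] F [-0.44 -0.1   1.61] T [-0.245  0.332  0.149] w 0.094 q7 1.2
[254 136]
t 7.05 [0.5452 0.0418 0.1861] yaw_y 68.0 tilt [0. 0.] F [-1.39 -1.27  1.49] T [-0.263  0.346  0.028] w 0.098 q7 1.2
```

View pics/wc3.png

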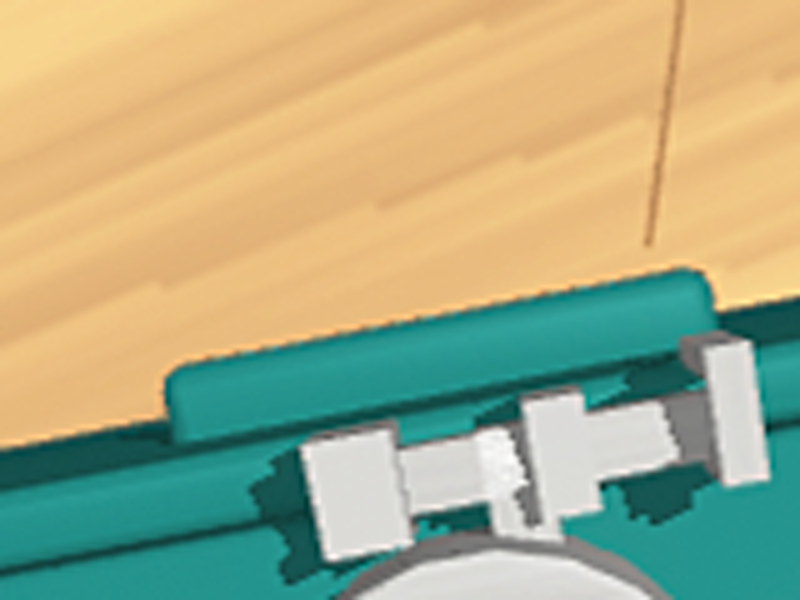

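Request:
{"fn": "move_arm", "kwargs": {"series": [[0,0,0,0,0,-1],[0,0,0,0,0,0]]}}

```text
clock: 7.25
position: [0.5452, 0.0418, 0.186]
ee_rot: [0.627, 3.078, 0.0]
force: [-1.3, -0.5, 1.9]
width: 0.092
```

```bash
cat >> h.py <<'E'
def av(n=6):
    T=[];F=[]
    for i in range(n):
        s=monitor.observe();T.append(s['ft_torque']);F.append(s['force']);imaging.get_image('top')
    print('mean F',np.mean(F,0).round(2),'T',np.mean(T,0).round(3),'sd',np.std(T,0).round(3));st()
E
python3 -c "
from h import *
av()"
```

```text
mean F [-1.33 -0.82  2.3 ] T [-0.193  0.367  0.059] sd [0.019 0.022 0.041]
t 7.55 [0.5452 0.0418 0.186 ] yaw_y 67.0 tilt [-0.  0.] F [-1.9  -0.74  2.96] T [-0.134  0.367  0.063] w 0.096 q7 1.19
```

Request:
{"fn": "move_arm", "kwargs": {"series": [[0,0,0,0,0,-1],[0,0,0,0,0,0]]}}

```text
clock: 7.75
position: [0.5452, 0.0417, 0.186]
ee_rot: [-0.654, -3.073, -0.0]
force: [-2.3, 0.0, 2.3]
width: 0.093
```

```bash
python3 -c "
from h import *
av()"
```

```text
mean F [-1.38 -0.45  2.29] T [-0.186  0.381  0.071] sd [0.038 0.012 0.014]
t 8.05 [0.5452 0.0418 0.186 ] yaw_y 66.0 tilt [-0.  0.] F [-1.49 -0.21  2.6 ] T [-0.206  0.405  0.128] w 0.092 q7 1.17
```

Request:
{"fn": "move_arm", "kwargs": {"series": [[0,0,0,0,0,-1],[0,0,0,0,0,0]]}}

```text
clock: 8.25
position: [0.5452, 0.0418, 0.186]
ee_rot: [-0.681, -3.067, -0.0]
force: [-1.6, -1.5, 2.5]
width: 0.097
```

```bash
python3 -c "
from h import *
av()"
```

```text
mean F [-1.23 -0.81  2.49] T [-0.178  0.377  0.108] sd [0.023 0.016 0.023]
t 8.55 [0.5452 0.0417 0.186 ] yaw_y 65.0 tilt [0. 0.] F [-1.49 -0.12  2.22] T [-0.187  0.399  0.047] w 0.092 q7 1.16
```

Request:
{"fn": "move_arm", "kwargs": {"series": [[0,0,0,0,0,-1],[0,0,0,0,0,0]]}}

```text
clock: 8.75
position: [0.5452, 0.0417, 0.1861]
ee_rot: [-0.707, -3.061, 0.0]
force: [-1.4, -0.3, 2.4]
width: 0.094
```

```bash
python3 -c "
from h import *
av()"
```

```text
mean F [-1.3  -0.77  2.32] T [-0.202  0.431  0.129] sd [0.03  0.035 0.028]
t 9.05 [0.5452 0.0418 0.186 ] yaw_y 64.0 tilt [0. 0.] F [-1.17 -0.85  2.51] T [-0.187  0.398  0.157] w 0.096 q7 1.14
```

Request:
{"fn": "move_arm", "kwargs": {"series": [[0,0,0,0,0,-1],[0,0,0,0,0,0]]}}

```text
clock: 9.25
position: [0.5452, 0.0417, 0.186]
ee_rot: [0.734, 3.055, -0.0]
force: [-1.5, -0.2, 3.2]
width: 0.093
```

```bash
python3 -c "
from h import *
av()"
```

```text
mean F [-1.53 -0.8   2.8 ] T [-0.231  0.428  0.219] sd [0.012 0.021 0.02 ]
t 9.55 [0.5452 0.0417 0.186 ] yaw_y 63.0 tilt [-0. -0.] F [-1.3  -0.23  2.84] T [-0.257  0.425  0.225] w 0.095 q7 1.12
```

```bash
python3 -c "
from h import *
im,K,C=shot('wrist','w4.png')
u=proj(K,C,[[.48,.055,.13]])[0].astype(int);print(u)
cv2.imwrite('pics/wc4.png',cv2.resize(im[max(0,u[1]-40):u[1]+60,u[0]-60:u[0]+80,::-1],(800,571),interpolation=2))"
```

```text
[246 138]
```

View pics/wc4.png

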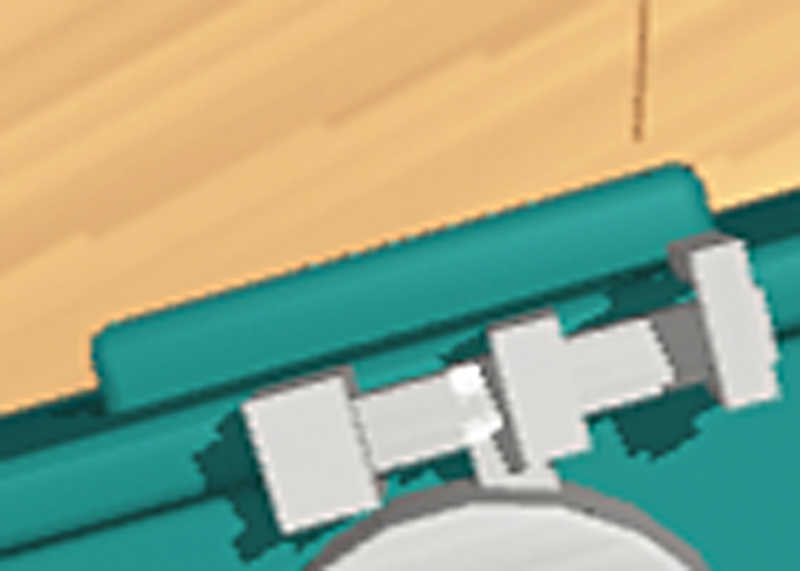

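Request:
{"fn": "move_arm", "kwargs": {"series": [[0,0,0,0,0,5],[0,0,0,0,0,5],[0,0,0,0,0,5],[0,0,0,0,0,5],[0,0,0,0,0,5],[0,0,0,0,0,5],[0,0,0,0,0,0]]}}

```text
clock: 10.3
position: [0.5455, 0.0423, 0.1861]
ee_rot: [-0.085, 3.14, 0.001]
force: [0.0, 1.1, 1.2]
width: 0.092
```

Request:
{"fn": "move_arm", "kwargs": {"series": [[0,0,0,0,0,5],[0,0,0,0,0,5],[0,0,0,0,0,5],[0,0,0,0,0,5],[0,0,0,0,0,2.5],[0,0,0,0,0,0]]}}

```text
clock: 10.9
position: [0.5454, 0.0421, 0.1861]
ee_rot: [-0.692, 3.064, 0.001]
force: [-0.7, 0.9, 1.3]
width: 0.095
```

```bash
python3 -c "
from h import *
av(4)"
```

```text
mean F [-0.5   1.52  1.47] T [ 0.459  0.147 -0.029] sd [0.03  0.039 0.023]
t 11.1 [0.5453 0.042  0.186 ] yaw_y 115.4 tilt [0. 0.] F [-0.1   2.19  1.76] T [0.5   0.068 0.022] w 0.093 q7 1.95
```

Request:
{"fn": "move_arm", "kwargs": {"series": [[0,0,0.1,0,0,0],[0,0,0.1,0,0,0],[0,0,0,0,0,0]]}}

```text
clock: 11.4
position: [0.545, 0.0418, 0.188]
ee_rot: [0.694, -3.064, -0.0]
force: [-0.6, 1.6, -0.8]
width: 0.099
```

```bash
python3 -c "
from h import *
av(4)"
```

```text
mean F [-0.58  1.48 -0.64] T [ 0.487  0.266 -0.012] sd [0.032 0.022 0.017]
t 11.6 [0.545  0.0417 0.1879] yaw_y 115.5 tilt [-0. -0.] F [-0.53  0.83 -0.2 ] T [ 0.464  0.259 -0.01 ] w 0.093 q7 1.95
```

Request:
{"fn": "move_arm", "kwargs": {"series": [[0,0,0.05,0,0,0],[0,0,0.05,0,0,0],[0,0,0,0,0,0]]}}

```text
clock: 11.9
position: [0.5452, 0.0417, 0.1891]
ee_rot: [0.694, -3.064, -0.0]
force: [-1.7, 2.4, -1.1]
width: 0.093
```

Request:
{"fn": "move_arm", "kwargs": {"series": [[0,0,0.03,0,0,0],[0,0,0,0,0,0]]}}

```text
clock: 12.1
position: [0.545, 0.0417, 0.1891]
ee_rot: [0.694, -3.063, -0.0]
force: [-1.0, 2.0, -1.9]
width: 0.096
```

```bash
python3 -c "
from h import *
av(4)"
```

```text
mean F [-1.4   1.39 -3.09] T [ 0.466  0.262 -0.022] sd [0.035 0.011 0.014]
t 12.3 [0.5451 0.0417 0.1892] yaw_y 115.5 tilt [-0. -0.] F [-1.95  1.02 -4.49] T [ 0.432  0.284 -0.01 ] w 0.095 q7 1.95
```

Request:
{"fn": "move_arm", "kwargs": {"series": [[0,0,0.03,0,0,0],[0,0,0,0,0,0]]}}

```text
clock: 12.5
position: [0.5449, 0.0417, 0.1893]
ee_rot: [0.694, -3.063, -0.0]
force: [-0.5, 0.3, -6.5]
width: 0.092
```

```bash
python3 -c "
from h import *
av(3)"
```

```text
mean F [-0.77  0.8  -6.89] T [0.482 0.28  0.004] sd [0.019 0.033 0.015]
t 12.65 [0.5449 0.0417 0.1894] yaw_y 115.5 tilt [-0.001 -0.   ] F [-1.48  1.85 -8.31] T [ 0.518  0.296 -0.037] w 0.092 q7 1.95
```

Request:
{"fn": "move_arm", "kwargs": {"series": [[0,0,0,0,0,1.5],[0,0,0,0,0,1.5],[0,0,0,0,0,0]]}}

```text
clock: 12.95
position: [0.5449, 0.0418, 0.1894]
ee_rot: [0.777, -3.043, -0.0]
force: [-2.1, 1.3, -8.1]
width: 0.092
```

```bash
python3 -c "
from h import *
av(3)"
```

```text
mean F [-2.1   1.66 -8.18] T [ 0.551  0.398 -0.05 ] sd [0.007 0.041 0.026]
t 13.1 [0.545  0.0418 0.1895] yaw_y 118.5 tilt [-0.001  0.   ] F [-1.63  2.24 -8.38] T [ 0.593  0.406 -0.038] w 0.095 q7 1.99
```

Request:
{"fn": "move_arm", "kwargs": {"series": [[0,0,-0.01,0,0,1.5],[0,0,0,0,0,1],[0,0,0,0,0,0]]}}

```text
clock: 13.4
position: [0.5452, 0.0417, 0.1895]
ee_rot: [0.842, -3.027, -0.0]
force: [-1.4, 1.1, -7.6]
width: 0.095
```

```bash
python3 -c "
from h import *
av(3)"
```

```text
mean F [-1.97  1.4  -8.09] T [ 0.547  0.503 -0.091] sd [0.029 0.033 0.014]
t 13.55 [0.5452 0.0417 0.1895] yaw_y 121.0 tilt [-0.  0.] F [-2.74  2.32 -7.57] T [0.583 0.488 0.005] w 0.096 q7 2.03
```

Request:
{"fn": "move_arm", "kwargs": {"series": [[0,0,0,0,0,1.5],[0,0,0,0,0,1],[0,0,0,0,0,0]]}}

```text
clock: 13.85
position: [0.5461, 0.0417, 0.1903]
ee_rot: [-0.907, 3.006, -0.001]
force: [-1.1, 0.8, -1.0]
width: 0.097
```

```bash
python3 -c "
from h import *
av(3)"
```

```text
mean F [-0.95  1.31 -0.72] T [ 0.419  0.398 -0.046] sd [0.044 0.027 0.025]
t 14.0 [0.5461 0.0417 0.1903] yaw_y 123.5 tilt [0.002 0.   ] F [-0.61  1.75 -0.65] T [ 0.443  0.329 -0.033] w 0.099 q7 2.07
```

Request:
{"fn": "move_arm", "kwargs": {"series": [[0,0,0,0,0,1],[0,0,0,0,0,1.5],[0,0,0.05,0,0,0],[0,0,0.1,0,0,0],[0,0,0,0,0,0]]}}

```text
clock: 14.5
position: [0.5453, 0.0417, 0.1911]
ee_rot: [-0.971, 2.988, -0.0]
force: [-1.6, 1.8, -0.3]
width: 0.094
```

```bash
python3 -c "
from h import *
av(3)"
```

```text
mean F [-1.32  1.91 -0.1 ] T [ 0.388  0.239 -0.027] sd [0.024 0.012 0.036]
t 14.65 [0.5453 0.0417 0.1911] yaw_y 126.0 tilt [ 0. -0.] F [-0.87  0.18  0.62] T [ 0.355  0.299 -0.011] w 0.095 q7 2.11
```

Request:
{"fn": "move_arm", "kwargs": {"series": [[0,0,0.15,0,0,0],[0,0,0.15,0,0,0],[0,0,0.15,0,0,0],[0,0,0,0,0,0]]}}

```text
clock: 15.05
position: [0.5454, 0.0417, 0.1959]
ee_rot: [-0.971, 2.987, -0.0]
force: [-0.2, 0.6, 0.3]
width: 0.095
```

```bash
python3 -c "
from h import *
st()"
```

```text
t 15.05 [0.5454 0.0417 0.1959] yaw_y 126.0 tilt [0. 0.] F [-0.23  0.55  0.26] T [ 0.332  0.229 -0.064] w 0.095 q7 2.11
```

Request:
{"fn": "move_arm", "kwargs": {"series": [[0,0,0.2,0,0,0],[0,0,0.2,0,0,0],[0,0,0.2,0,0,0],[0,0,0.2,0,0,0],[0,0,0,0,0,0]]}}

```text
clock: 15.55
position: [0.5455, 0.0417, 0.2039]
ee_rot: [-0.971, 2.987, -0.0]
force: [-0.7, -0.9, -0.4]
width: 0.09
```

```bash
python3 -c "
from h import *
av(3)"
```

```text
mean F [-0.19 -0.49 -0.84] T [ 0.072  0.073 -0.008] sd [0.02  0.038 0.008]
t 15.7 [0.5452 0.0418 0.2035] yaw_y 126.0 tilt [-0.  0.] F [ 0.14 -0.29 -0.93] T [0.057 0.028 0.018] w 0.095 q7 2.11
```

Request:
{"fn": "move_arm", "kwargs": {"series": [[0,0,1.5,0,0,0],[0,0,2.5,0,0,0],[0,0,2.5,0,0,0],[0,0,2,0,0,0],[0,0,0,0,0,0]]}}

```text
clock: 16.2
position: [0.5467, 0.0418, 0.2912]
ee_rot: [-0.97, 2.983, -0.001]
force: [0.1, 0.2, -1.4]
width: 0.097
```

Request:
{"fn": "move_arm", "kwargs": {"series": [[-0.9,3,0,0,0,-7.5],[-0.9,3,0,0,0,-7.5],[-0.9,3,0,0,0,-7.5],[-0.9,3,0,0,0,-7.5],[-0.9,3,0,0,0,-7.5],[-0.9,3,0,0,0,-7.5],[-0.8,3,0,0,0,-7.5],[-0.8,2.7,0,0,0,-7.5]]}}

```text
clock: 17.0
position: [0.4742, 0.2801, 0.2874]
ee_rot: [-0.659, -3.071, 0.001]
force: [0.3, -0.9, -0.9]
width: 0.095
```

Request:
{"fn": "move_arm", "kwargs": {"series": [[0,0,-2,0,0,0],[0,0,-2,0,0,0],[0,0,-2,0,0,0],[0,0,-2,0,0,0],[0,0,-2,0,0,0],[0,0,-2,0,0,0],[0,0,0,0,0,0],[0,0,0,0,0,0]]}}

```text
clock: 17.8
position: [0.4749, 0.2785, 0.1682]
ee_rot: [-0.652, -3.072, 0.002]
force: [0.9, 0.1, -0.1]
width: 0.093
```

```bash
python3 - <<'E'
from h import *
st()
im,K,C=shot('wrist','w5.png'); p=monitor.observe()['position']
for t in('pot','key_bow'):
  for d in outline_of('wrist',t)[:2]:
    r=d['rect'];c=np.argwhere(d['mask']).mean(0)[::-1];print(t,d['p'],r,c,atz(K,C,c,.02))
im2,K2,C2=shot('side','s5.png')
u=proj(K2,C2,p)[0].astype(int)
for t in('pot','key_bow'):
  for d in outline_of('side',t)[:3]: print(t,d['p'],d['rect'])
a=cv2.resize(im[:,100:500,::-1],(400,420));b=cv2.resize(im2[u[1]-60:u[1]+80,u[0]-65:u[0]+65,::-1],(390,420),interpolation=2)
cv2.imwrite('pics/c5.png',np.hstack([a,b]));print(u,proj(K,C,[p-[0,0,.063],p]))
E
```

```text
t 17.8 [0.4749 0.2785 0.1682] yaw_y 66.0 tilt [-0.001 -0.001] F [ 0.9   0.1  -0.05] T [-0.037 -0.022  0.003] w 0.093 q7 0.63
pot 0.95 [242.7, 169.2, 71.9, 68.8] [277.75717941 200.12851862] [0.47553217 0.28289086 0.02      ]
pot 0.56 [31.4, 307.9, 104.0, 33.7] [ 81.48134454 323.09647059] [0.51503536 0.02673714 0.02      ]
key_bow 0.81 [11.8, 182.3, 66.9, 41.0] [ 41.01143583 202.33290978] [0.38144854 0.06592272 0.02      ]
key_bow 0.66 [265.1, 197.6, 18.6, 79.8] [273.43159753 242.96646072] [0.51523395 0.26050811 0.02      ]
pot 0.83 [241.6, 168.6, 23.7, 24.9]
key_bow 0.72 [375.9, 308.6, 76.2, 96.2]
key_bow 0.55 [246.0, 134.2, 10.6, 28.5]
key_bow 0.48 [231.4, 207.7, 9.6, 24.0]
[251 138] [[274.15198385 228.07443537]
 [274.39741185 263.53017487]]
```

View pics/c5.png

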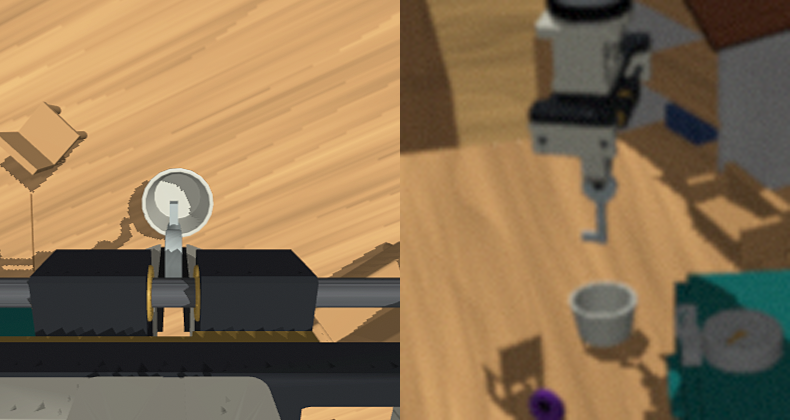

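```bash
python3 - <<'E'
from h import *
im,K,C=shot('wrist'); print(atz(K,C,(278,202),.04),atz(K,C,(278,203),.03)); st()
E
```

```text
[0.47414621 0.28465333 0.04      ] [0.47727014 0.28345608 0.03      ]
t 18.15 [0.4755 0.279  0.1692] yaw_y 66.0 tilt [0.001 0.001] F [ 0.38 -0.25 -0.24] T [ 0.008 -0.012  0.008] w 0.095 q7 0.64
```

Request:
{"fn": "move_arm", "kwargs": {"series": [[0.2,0.1,-2,0,0,0],[0.2,0,-2,0,0,0],[0,0,-2,0,0,0],[0,0,-1.7,0,0,0],[0,0,-1,0,0,0],[0,0,-0.6,0,0,0],[0,0,0,0,0,0],[0,0,0,0,0,0]]}}

```text
clock: 18.95
position: [0.4797, 0.28, 0.0762]
ee_rot: [0.652, 3.072, 0.001]
force: [-0.3, -0.5, -0.0]
width: 0.093
```

```bash
python3 -c "
from h import *
av(3)"
```

```text
mean F [ 0.15 -0.02 -0.54] T [-0.01  -0.002  0.024] sd [0.011 0.013 0.015]
t 19.1 [0.4797 0.2801 0.0763] yaw_y 66.0 tilt [0.001 0.001] F [-0.07 -0.12 -1.08] T [-0.002 -0.043 -0.007] w 0.094 q7 0.67
```

Request:
{"fn": "move_arm", "kwargs": {"series": [[0,0,-0.2,0,0,0],[0,0,-0.2,0,0,0],[0,0,0,0,0,0]]}}

```text
clock: 19.4
position: [0.479, 0.2797, 0.0713]
ee_rot: [-0.652, -3.073, 0.0]
force: [0.3, -0.2, -0.9]
width: 0.098
```

```bash
python3 -c "
from h import *
av(3)"
```

```text
mean F [ 0.31  0.08 -1.02] T [-0.001  0.007  0.043] sd [0.008 0.011 0.03 ]
t 19.55 [0.4792 0.2797 0.0715] yaw_y 66.0 tilt [-0. -0.] F [-0.63 -0.1  -0.11] T [-0.017 -0.017 -0.03 ] w 0.093 q7 0.68
```

Request:
{"fn": "move_arm", "kwargs": {"series": [[0,0,-0.15,0,0,0],[0,0,-0.1,0,0,0],[0,0,0,0,0,0]]}}

```text
clock: 19.85
position: [0.4791, 0.2797, 0.0688]
ee_rot: [-0.652, -3.073, 0.0]
force: [-0.4, -0.8, -1.1]
width: 0.096
```

```bash
python3 -c "
from h import *
av(3)"
```

```text
mean F [-0.19 -0.1  -0.72] T [ 0.003 -0.012  0.019] sd [0.013 0.019 0.012]
t 20.0 [0.4792 0.2798 0.069 ] yaw_y 66.0 tilt [0. 0.] F [-0.69 -0.01 -0.39] T [-0.037 -0.013  0.056] w 0.092 q7 0.68
```

Request:
{"fn": "move_arm", "kwargs": {"series": [[0,0,-0.1,0,0,0],[0,0,0,0,0,0]]}}

```text
clock: 20.2
position: [0.4794, 0.2798, 0.0681]
ee_rot: [0.652, 3.073, 0.0]
force: [0.6, -0.1, 0.4]
width: 0.095
```

```bash
python3 -c "
from h import *
av(3)"
```

```text
mean F [ 0.29 -0.33  0.59] T [-0.018 -0.034  0.015] sd [0.012 0.066 0.007]
t 20.35 [0.4793 0.2798 0.0681] yaw_y 66.0 tilt [0. 0.] F [ 0.12 -0.13  0.22] T [ 0.031 -0.049  0.029] w 0.094 q7 0.68
```

Request:
{"fn": "move_arm", "kwargs": {"series": [[0,0,-0.05,0,0,0],[0,0,0,0,0,0]]}}

```text
clock: 20.55
position: [0.4796, 0.28, 0.068]
ee_rot: [0.652, 3.073, 0.001]
force: [-0.8, -0.3, 5.6]
width: 0.096
```

```bash
python3 -c "
from h import *
av(3)"
```

```text
mean F [-0.4  -0.33  5.7 ] T [-0.111  0.144  0.017] sd [0.034 0.014 0.003]
t 20.7 [0.4796 0.28   0.068 ] yaw_y 66.0 tilt [0.001 0.001] F [-0.32  0.2   4.21] T [-0.116  0.108 -0.026] w 0.093 q7 0.68
```

On the floor (5.7 N). Back off slightly and release.

Request:
{"fn": "move_arm", "kwargs": {"series": [[0,0,0.04,0,0,0],[0,0,0,0,0,0]]}}

```text
clock: 20.9
position: [0.4794, 0.2798, 0.0681]
ee_rot: [0.652, 3.073, 0.0]
force: [0.3, 0.8, 2.0]
width: 0.095
```

Request:
{"fn": "move_arm", "kwargs": {"series": [[0,0,0,0,0,0],[0,0,0,0,0,0],[0,0,0,0,0,0],[0,0,0,0,0,0],[0,0,0,0,0,0]], "grip": 0.4}}

```text
clock: 21.4
position: [0.4792, 0.2797, 0.0679]
ee_rot: [-0.652, -3.073, 0.0]
force: [1.0, 0.6, -0.1]
width: 0.398
```

Request:
{"fn": "move_arm", "kwargs": {"series": [[0,0,1,0,0,0],[0,0,2,0,0,0],[0,0,3,0,0,0],[0,0,4,0,0,0],[0,0,4,0,0,0],[0,0,4,0,0,0],[0,0,0,0,0,0],[0,0,0,0,0,0]]}}

```text
clock: 22.2
position: [0.4796, 0.28, 0.2493]
ee_rot: [0.652, 3.072, 0.003]
force: [-0.1, -0.7, -0.4]
width: 0.403
```

```bash
python3 - <<'E'
from h import *
st()
im,K,C=shot('wrist','w6.png'); im2,K2,C2=shot('side','s6.png'); im3,K3,C3=shot('top','t6.png')
u=proj(K,C,[[.475,.282,.03]])[0].astype(int);v=proj(K2,C2,[[.5,.2,.08]])[0].astype(int);print(u,v)
a=cv2.resize(im[max(0,u[1]-90):u[1]+90,u[0]-85:u[0]+85,::-1],(397,420),interpolation=2);b=cv2.resize(im2[v[1]-50:v[1]+90,v[0]-55:v[0]+75,::-1],(390,420),interpolation=2)
cv2.imwrite('pics/c6.png',np.hstack([a,b]))
E
```

```text
t 22.2 [0.4796 0.28   0.2493] yaw_y 66.0 tilt [0.002 0.002] F [-0.09 -0.72 -0.38] T [-0.01   0.035 -0.008] w 0.403 q7 0.62
[272 183] [267 178]
```

View pics/c6.png

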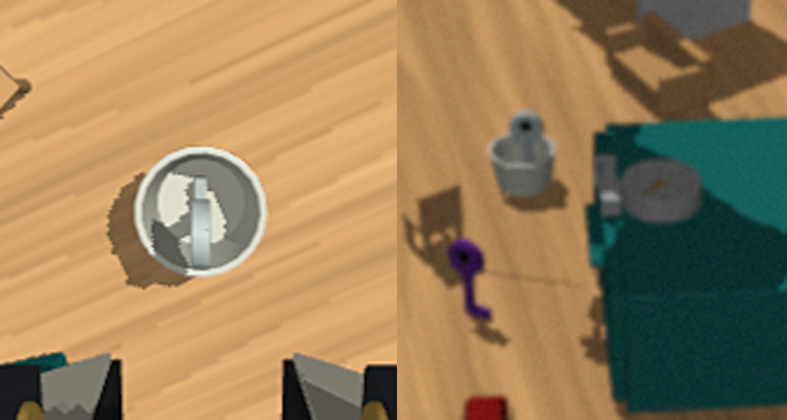

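The key stands upright, bit down, inside the pot, and the gripper is well clear at z = 0.25. Handing in.

```bash
python3 -c "
from h import *
st();print(workorder.sign_off())"
```

```text
t 22.35 [0.4785 0.2794 0.2469] yaw_y 66.0 tilt [-0.002 -0.001] F [ 0.45  0.48 -0.79] T [-0.014 -0.01  -0.048] w 0.397 q7 0.62
the job is handed in; nothing more can be done
None
```

The key is out of the lock and standing bit end down in the small wide pot, and I handed the job in at about 22 s.

- **Locking:** I turned the silver key clockwise 0.67 rad, until the twist rose from about 0.06 to 0.22 N m at the stop. The picture there showed the bolt end just through the staple. That angle is slightly past the stated 0.55–0.65 rad, which I put down to give in the grip. I did not look at the bolt close up again after that.
- **Finding the slot:** Turning back under a 7–8 N pull, the key came free about 0.38 rad counterclockwise of its start. It then drew out with almost no force. The highest readings I saw were about 8 N of pull and 0.23 N m of twist, below the 15 N and 0.3 N m limits.
- **Placing:** I lowered the key to the pot floor, with a light touch of about 6 N, then released it and lifted the gripper well clear. The last picture shows the key upright in the pot. The pot looks to be where it was, and nothing else in view looks disturbed.

No check failed. The camera estimates of the lock and pot positions differed by a few millimetres, which did not affect the job.

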